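# Pop the fuse hatch of a workshop bench supply and reset it

## Robot

A 6-joint arm with a two-finger parallel gripper is mounted at the origin on the work surface. World frame = base frame: x ahead of the robot, y to its left, z up, the work surface at z = 0. Lengths are in m, angles in degrees, forces in N, time in s.
With the tool pointing down it reaches from about 0.25 to 0.725 m from the base axis. Payload 9.7 kg.
Tool frame: the origin (TCP) lies at the very end of the fingers, on their centre line; the grasp point (between the pads) lies 19 mm behind it (bot.pinch_z is the distance from the TCP to the grasp point, in m); x points along the fingers, z is the direction in which the jaws open and shut, and the axes are right-handed (so a half turn about x gives the same grasp; the last joint's range is limited). The gripper opens to 85 mm and grips with 20 to 120 N. Pads are 22 mm wide; open, the fingers measure 114 mm over their backs; the gripper's body (76 mm by 85 mm) begins 54 mm behind the grasp point. The pads swing forward as they close: fully open they stand 13 mm farther back than shut.
Start: joints at [69.271, 4.979, 10.078, 95.1, 0, 90], TCP at [0.195, 0.514, 0.231] pointing down, gripper open.
Joint ranges: [-179.16, 179.16], [-48.56, 103.87], [-65.8, 70.77], [-126.05, 130.52], [-82.76, 87.17], [-180, 180]. Speed limits (degrees/s): [127.2, 127.2, 147.25, 180, 180, 180].

## Interface

Orientations are given as [roll, pitch, yaw] about the fixed x, y, z axes, in that order (R = Rz(yaw) Ry(pitch) Rx(roll)).
In Python, from workcell import bot gives the robot as it stands.
- The arm moves only by the tool play_rows, never from a script. Its argument "rows" is a list of rows, each a list of 3 entries, a list of its own where there are three numbers: the shift along the tool's x, y, z in cm, then the turn about the tool's x in degrees, then the finger opening in cm, from 0 to 8.54. A call has 1 to 12 rows; each row is the pose to reach, as a shift and turn from the pose commanded when the call began, along the tool's axes at that moment; what a row does not reach only later rows make up. A row lasts 1/12 s, in which the tool goes at most 41.7 mm and 7.16 degrees, less where a joint would pass 70% of its speed; a pose out of reach is approached as far as the arm can. A call with a gripper value outside its range is refused whole. The fingers move at their own pace and stop on an object; "squeeze" is the grip in N (left out, the last holds). Time passes only in rows, so rows that repeat a pose let the fingers close. It gives the time, the measured TCP pose, the force and the opening at its end, in the units of the state.
- bot.get_obs(): the state, without advancing time (a new reading comes with each control period).
- bot.camera(name): name is "scene" or "side" or "wrist"; returns (picture, depth): 400x640x3 uint8, blue, green, red; 400x640 float32, m along the optical axis (not along the pixel's ray), 0 where there is no reading.
- bot.camera_model(name): a dict with "fx", "fy", "cx", "cy" (pixels), "k1" (the pictures are not rectified: a ray, as slopes to the right and down, at radius r is drawn at 1 + k1 r^2 times it, then the intrinsics apply), "origin" and "attitude" of the camera in the world; the wrist camera has in their place "mount" (4x4, takes a point from camera to tool coordinates, whose origin is the TCP and whose axes are the tool frame's). Camera axes: x right, y down, z forward; pixel columns grow to the right and rows downward; lengths in m; the calibration is good to about 2 mm. A picture is of the moment at which its call begins: read the wrist's pose just before it. camera_model takes no time and is no camera call.
- bot.job_done(): hands the job in, once; it reports no verdict.
The state is a dict: "time": time; "q": joint angles; "qd": joint speeds; "joint_efforts": joint torques, N m; "ee_pos": TCP position; "tcp_rot": TCP orientation; "wrist_force": force on the tool from outside, world axes, zero at the start; "torque": the same for the moment, N m; "opening": finger opening in m.
Only numpy, scipy, OpenCV 4.12 (cv2) and the standard library are available. Lean on these libraries where they do the work, as an engineer would, in place of code of your own. Each camera call takes 0.05 s, during which the arm holds its last target.

## Task

The bench supply with the red lid has tripped: with your fingertips, press the black pad of its push-push lid down once and let go so that the lid pops up by itself, then keep off it for about two seconds to see that it stays open. Then reach in and press the yellow reset button fully down, gently and without closing the lid, and draw back clear. Leave the green-lidded supply shut and do not pick up or move anything else on the bench.

Things in the scene. Friction and masses are not known exactly. Their poses are not given: they have to be found in the camera images.
- red_box: fixed grey supply box, 150 (x) by 140 mm (y), walls 80 mm high, 6 mm thick; origin at the centre of its underside; x points from its front (two sockets, towards the robot) to its hinge side, z up. Red lid on top, 132 x 124 x 8 mm, upper face about 90 mm above the bench. Inside: floor at 45 mm, white modules 18 mm high and a dark latch housing (26 mm wide, top at 77 mm) along the hinge side, and the yellow button
- red_pad (a point): the press spot of the red lid: centre of the top of the black ribbed pad (46 x 26 mm), 92 mm above the bench when shut, 111 mm from the hinge; at box x = -45 mm, y = 0. Pressing it to the stop takes about 3 N, then it stops firmly. It moves with the lid: as this opens, the pad rises and arcs back towards the hinge
- red_hinge (a point): middle of the red lid's hinge axis (which runs along box y), at box x = +66 mm, 83 mm above the bench; fixed to the box
- red_lid (a joint): angle of the red lid, rad: 0.03 shut and latched (slight play), 1.75 fully open (just past upright, leaning away from the front, top edge 213 mm above the bench). The latch lets go only when the lid is pressed down to its stop (-0.05, pad 9 mm down); as the finger backs off, a spring swings it open in about 2 s and holds it. Pushing it all the way down again latches it shut for good
- reset_button (a joint): travel of the reset button, m: 0 standing up (tripped), 0.007 fully down at its stop; it resists with about 2.5 N plus some drag and stays where it is left
- reset_top (a point): centre of the top of the yellow reset button (26 mm across, in a black collar 38 mm across and 9 mm high), at box x = -25 mm, y = 0, 69 mm above the bench when up; 11 mm below the top of the walls, hidden until the red lid is open
- green_box: fixed grey supply box, 150 (x) by 140 mm (y), walls 80 mm high, 6 mm thick; origin at the centre of its underside; x points from its front (two sockets, towards the robot) to its hinge side, z up. Green lid on top, 132 x 124 x 8 mm, upper face about 90 mm above the bench. Its latch works in the same way; leave it shut
- green_lid (a joint): angle of the green lid, rad: 0.03 shut; must stay shut
- punch_rack_a: red plastic punch holder 50 x 95 x 34 mm with ten steel punches standing in it (64 mm high in all), loose
- punch_rack_b: the same kind of red punch holder, loose
- hammer: steel-headed hammer with wooden handle, 280 mm long, lying loose near the far edge; origin under its head
- hacksaw: hacksaw lying flat, about 400 x 140 mm, loose; origin at its blade's middle
- file: flat file with wooden handle, 310 mm long, lying loose; origin near its middle
- steel_blank: dark steel plate 70 x 50 x 6 mm lying loose at the left of the bench
- pot: white plastic beaker 76 mm across, 85 mm high, standing loose

How it is judged (in metres and radians):
On the way, in this order (a step that is already met when the one before it is completed fails the run):
1. the red lid is pressed down to its stop while the reset button is still up (value of joint red_lid below -0.02 rad and contact force between the fingers and red_lid above 0.5 N and value of joint reset_button below 0.003 m).
2. the red lid has sprung open past 1.6 rad and stays so for 1.5 s with the robot touching nothing of it, the button still up (value of joint red_lid above 1.6 rad and contact force between each of the arm, the fingers and red_box below 0.1 N and value of joint reset_button below 0.003 m), for 1.5 s.
3. the reset button is pressed down at least 6 mm with the fingers, the lid still open (value of joint reset_button above 0.006 m and value of joint red_lid above 1.6 rad and contact force between the fingers and reset_button above 0.3 N).
At the end, for the whole second after the job is handed in: The red lid stands open by itself (over 1.6 of 1.75 rad, at rest), the reset button is at least 6 mm down of its 7 mm, the green lid is shut (within -0.02 to 0.06 rad) and every loose thing is within 20 mm of where it stood (value of joint red_lid above 1.6 rad and velocity of joint red_lid between -0.05 and 0.05 rad/s and value of joint reset_button above 0.006 m and value of joint green_lid between -0.02 and 0.06 rad and distance of each of punch_rack_a, punch_rack_b, hammer, hacksaw, file, steel_blank, pot from where it was at the start of the episode below 0.02 m); the robot touches nothing.
It fails at once if the green lid is pressed or opened (not (value of joint green_lid between -0.02 and 0.06 rad)).
It fails at once if a loose thing on the bench is moved or lifted by more than 20 mm (distance of any of punch_rack_a, punch_rack_b, hammer, hacksaw, file, steel_blank, pot from where it was at the start of the episode above 0.02 m).
It fails at once if after the button is down, the red lid is brought below 1.2 rad (value of joint reset_button above 0.006 m and value of joint red_lid below 1.2 rad).
It fails at once if the red lid or the reset button is pushed with more than 40 N (contact force between anything else and red_lid above 40 N or contact force between anything else and reset_button above 40 N).
It also fails if it takes over 48 s, if anything falls off the work surface, if the arm or the gripper's body presses on something with over 40 N, if the wrist force passes 120 N, or if a joint passes its speed limit or range.

## Working session

There is one attempt and no reset: what is moved stays moved. The work goes in short steps, Python scripts to look and compute and a tool call to move; the robot and the scene stay as the last step left them, time stands still between calls to the robot, and variables do not carry over. Pictures are saved under pics/ and viewed, and the job is handed in when it is done.

Besides the shell and the picture viewer there is one more tool, called after ">>>" by a JSON object that holds its "name" and its "arguments", one argument or row to a line. play_rows: Moves the arm, as the interface text tells. Its arguments: {"type":"object","properties":{"rows":{"type":"array"},"squeeze":{"type":"number"}},"required":["rows"]}

```bash
mkdir -p pics
python3 - <<'E'
from workcell import bot
import cv2,json
o=bot.get_obs();print(o)
for n in("scene","side"):
    p,d=bot.camera(n);cv2.imwrite(f"pics/{n}0.png",p);m=bot.camera_model(n);print(n,m)
    import numpy as np;np.save(f"{n}0.npy",d)
print(bot.camera_model("wrist"))
E
```

```text
{'time': 0.0, 'q': array([6.92717518e+01, 5.01066877e+00, 1.00341347e+01, 9.50994958e+01,
       3.29340968e-04, 9.00016428e+01]), 'qd': array([-0.09262984,  0.08404938,  0.07959773,  0.07618311,  0.00806275,
        0.0048931 ]), 'joint_efforts': array([ 1.21305773e-03, -5.20379233e+01,  4.64815557e+01,  1.58533570e-02,
       -2.55111644e-05, -1.43759547e-05]), 'ee_pos': array([0.19458136, 0.51418245, 0.23058435]), 'tcp_rot': array([ 179.75345448,   89.92396944, -110.97643676]), 'wrist_force': array([-0.31850695,  0.35595562, -0.34530247]), 'torque': array([ 0.00591948,  0.00086453, -0.00341263]), 'opening': 0.08526459580407067}
scene {'fx': 506.75056655723006, 'fy': 506.75056655723006, 'cx': 320.2085351430865, 'cy': 198.76938459309062, 'k1': -0.13125136961753492, 'origin': array([ 1.47829193, -0.89098758,  1.50383012]), 'attitude': array([-136.79443058,    0.7063654 ,   46.05287079])}
side {'fx': 418.20852868809743, 'fy': 418.20852868809743, 'cx': 308.2994043369207, 'cy': 199.51134672528136, 'k1': -0.1088962465809639, 'origin': array([0.03730598, 1.05485298, 0.9395084 ]), 'attitude': array([-127.39186575,    0.51801103, -155.45746285])}
{'fx': 356.73193983527983, 'fy': 356.73193983527983, 'cx': 316.36702369753476, 'cy': 198.29404240631544, 'k1': -0.07603610534367047, 'mount': array([[ 1.17909157e-03, -2.60367532e-01,  9.65508860e-01,
        -1.42771742e-01],
       [-5.89162272e-04, -9.65509544e-01, -2.60366997e-01,
         6.62700358e-02],
       [ 9.99999131e-01, -2.61844863e-04, -1.29182289e-03,
        -6.85194827e-05],
       [ 0.00000000e+00,  0.00000000e+00,  0.00000000e+00,
         1.00000000e+00]])}
```

View pics/scene0.png

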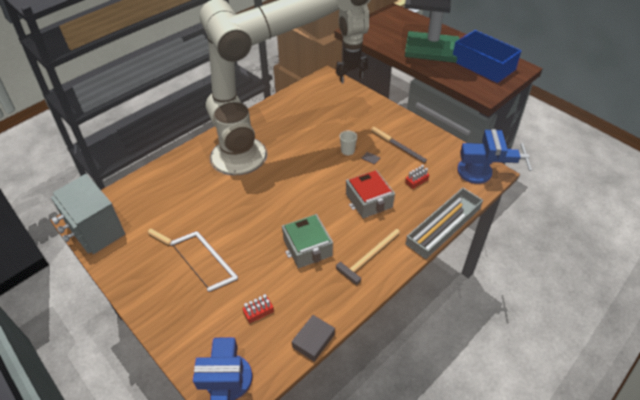

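View pics/side0.png

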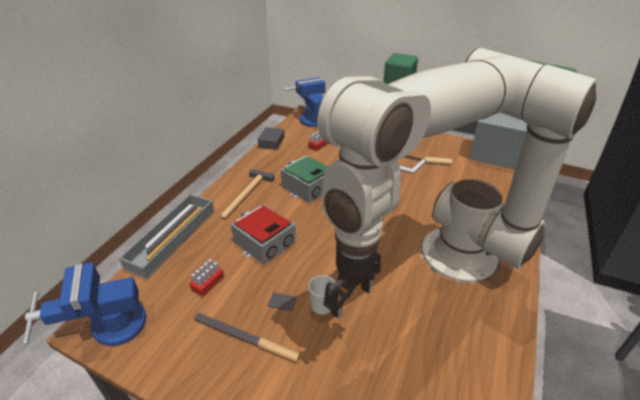

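The red box is at about (370,193) in scene and (263,233) in side. The pot stands near the gripper, at (322,295) in side.

```bash
cat > h.py <<'E'
import numpy as np,cv2
from scipy.spatial.transform import Rotation as R
from workcell import bot
def cam(n,obs=None):
    m=bot.camera_model(n)
    if n=="wrist":
        T=m["mount"];Rt=R.from_euler('xyz',obs["tcp_rot"],degrees=True).as_matrix()
        return m,Rt@T[:3,:3],Rt@T[:3,3]+obs["ee_pos"]
    return m,R.from_euler('xyz',m["attitude"],degrees=True).as_matrix(),np.array(m["origin"])
def ray(c,u,v):
    m,Rm,o=c
    x=(u-m["cx"])/m["fx"];y=(v-m["cy"])/m["fy"]
    a,b=x,y
    for _ in range(20):
        s=1+m["k1"]*(a*a+b*b);a,b=x/s,y/s
    return Rm@np.array([a,b,1.]),o
def onz(c,u,v,z):
    d,o=ray(c,u,v);return o+d*(z-o[2])/d[2]
def proj(c,p):
    m,Rm,o=c;q=Rm.T@(np.array(p)-o);a,b=q[0]/q[2],q[1]/q[2];s=1+m["k1"]*(a*a+b*b)
    return m["cx"]+m["fx"]*a*s,m["cy"]+m["fy"]*b*s
E
python3 - <<'E'
import cv2
p=cv2.imread("pics/scene0.png")[150:230,320:420];cv2.imwrite("pics/sc.png",cv2.resize(p,None,fx=7,fy=7,interpolation=cv2.INTER_CUBIC))
p=cv2.imread("pics/side0.png")[195:275,220:310];cv2.imwrite("pics/si.png",cv2.resize(p,None,fx=7,fy=7,interpolation=cv2.INTER_CUBIC))
E
```

```text
(no output)
```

View pics/sc.png

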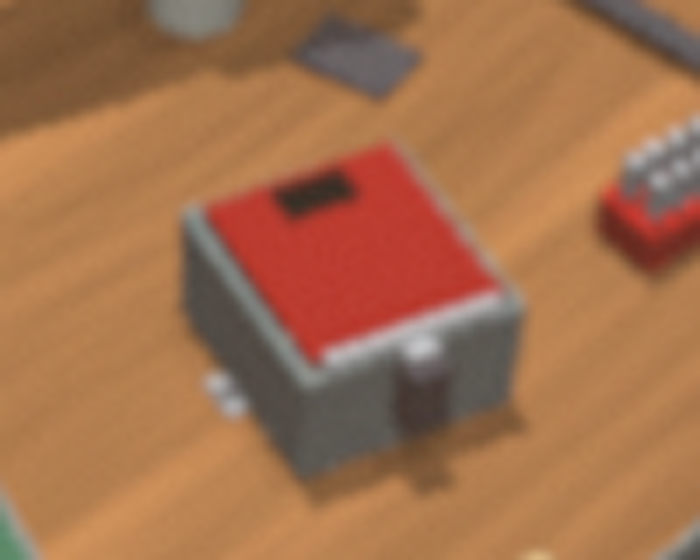

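View pics/si.png

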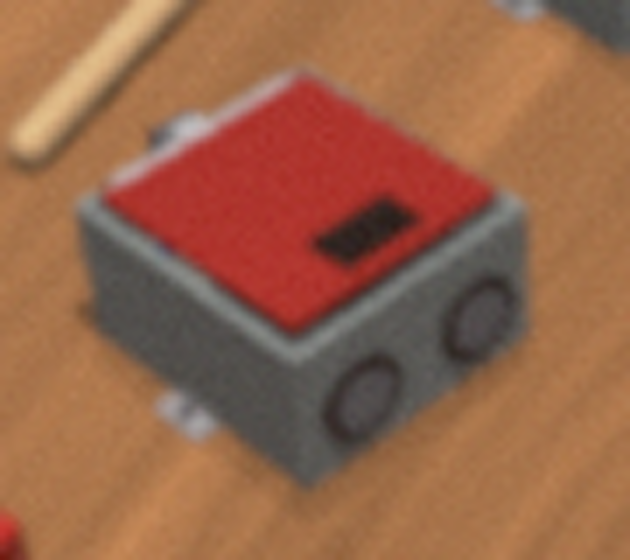

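Run:
```python
from h import *
S=cam("scene");D=cam("side")
f=lambda c,L,ox,oy,z:[print(np.round(onz(c,ox+u/7,oy+v/7,z),4)) for u,v in L]
print("scene pad, lid corners FL FR HR HL, walls H-L,H-R,F-L")
f(S,[(316,194)],320,150,.092);f(S,[(206,207),(390,143),(497,290),(320,362)],320,150,.09);f(S,[(315,380),(522,303),(187,210)],320,150,.08)
print("side pad, walls")
f(D,[(365,231)],220,195,.092);f(D,[(290,360),(525,205),(80,205)],220,195,.08)
```

```text
scene pad, lid corners FL FR HR HL, walls H-L,H-R,F-L
[0.5542 0.2238 0.092 ]
[0.5162 0.1732 0.09  ]
[0.5545 0.2868 0.09  ]
[0.6749 0.2409 0.09  ]
[0.6427 0.1307 0.09  ]
[0.644  0.1262 0.08  ]
[0.6856 0.2512 0.08  ]
[0.5035 0.1712 0.08  ]
side pad, walls
[0.5466 0.2254 0.092 ]
[0.5434 0.2995 0.08  ]
[0.4965 0.1687 0.08  ]
[0.6802 0.2508 0.08  ]
```

```bash
cat >> h.py <<'E'
def rel(target):
    o=bot.get_obs();Rt=R.from_euler('xyz',o["tcp_rot"],degrees=True).as_matrix()
    print("t",o["time"],"p",o["ee_pos"].round(4),"f",o["wrist_force"].round(2),"open",round(o["opening"],4))
    print("axes\n",Rt.T.round(3));print("shift cm",(Rt.T@(np.array(target)-o["ee_pos"])*100).round(2))
E
python3 - <<'E'
from h import *
rel([.549,.2246,.231])
E
```

```text
t 0.1 p [0.1946 0.5142 0.2306] f [ 0.2  -0.16 -0.31] open 0.0856
axes
 [[-0.    -0.001 -1.   ]
 [-0.935  0.354 -0.   ]
 [ 0.354  0.935 -0.001]]
shift cm [-2.000e-02 -4.339e+01 -1.454e+01]
```

>>> {"name": "play_rows", "arguments": {
  "rows": [
    [[0,-1,-0.4],0,5],
    [[0,-3,-1.2],0,2],
    [[0,-6,-2.4],0,0],
    [[0,-10,-3.9],0,0],
    [[0,-14,-5.4],0,0],
    [[0,-18,-7],0,0],
    [[0,-22,-8.6],0,0],
    [[0,-26,-10.1],0,0],
    [[0,-30,-11.7],0,0],
    [[0,-33.5,-13],0,0],
    [[0,-36,-14],0,0],
    [[0,-37.4,-14.5],0,0]
  ],
  "squeeze": 30
}}

```text
time: 1.1
ee_pos: [0.4954, 0.2428, 0.2308]
tcp_rot: [-163.0, 90.0, -94.0]
wrist_force: [0.0, 0.2, 0.0]
opening: 0.0002
```

>>> {"name": "play_rows", "arguments": {
  "rows": [
    [[0,0,0],0,0],
    [[0,0,0],0,0],
    [[0,0,0],0,0],
    [[0,0,0],0,0]
  ]
}}

```text
time: 1.43
ee_pos: [0.4925, 0.2469, 0.2314]
tcp_rot: [62.5, 90.0, 131.8]
wrist_force: [-0.7, 0.6, -0.1]
opening: 0.0001
```

Run:
```python
from h import *
rel([.549,.2246,.231])
p,d=bot.camera("wrist");cv2.imwrite("pics/w1.png",p);np.save("w1.npy",d)
```

```text
t 1.4333 p [0.4925 0.2469 0.2314] f [-0.7   0.56 -0.13] open 0.0001
axes
 [[-0.     0.    -1.   ]
 [-0.936  0.353  0.   ]
 [ 0.353  0.936  0.   ]]
shift cm [ 0.04 -6.08 -0.09]
```

View pics/w1.png

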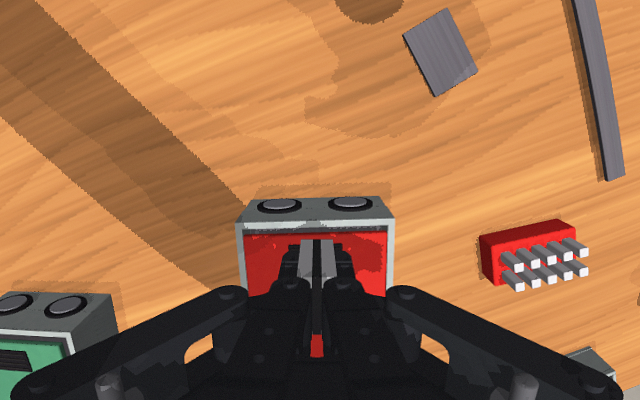

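The wrist view has the red box front wall's top edge between about (237,226) and (394,219). The fingers hide the pad.

Run:
```python
from h import *
o=bot.get_obs();C=cam("wrist",o)
p=cv2.imread("pics/w1.png")[185:305,225:405];cv2.imwrite("pics/w1c.png",cv2.resize(p,None,fx=4,fy=4,interpolation=cv2.INTER_CUBIC))
for u,v in[(237,226),(394,219)]:print(onz(C,u,v,.08))
for yaw in(-19.8,-20.7):
  y=np.radians(yaw);ex=np.array([np.cos(y),np.sin(y)]);ey=np.array([-ex[1],ex[0]])
  for n,c in(("wrist",C),("scene",cam("scene")),("side",cam("side"))):
    pad=np.array([.549,.2246]);b=pad+.045*ex
    print(yaw,n,[tuple(np.round(proj(c,[*(b+s*.075*ex+t*.07*ey),.08]),1)) for s,t in((-1,1),(-1,-1),(1,-1),(1,1))])
```

```text
[0.50348533 0.16804986 0.08      ]
[0.54584455 0.29868172 0.08      ]
-19.8 wrist [(np.float64(395.7), np.float64(216.9)), (np.float64(234.9), np.float64(219.2)), (np.float64(247.4), np.float64(361.8)), (np.float64(388.0), np.float64(360.1))]
-19.8 scene [(np.float64(376.0), np.float64(169.4)), (np.float64(345.1), np.float64(179.5)), (np.float64(362.5), np.float64(204.6)), (np.float64(394.4), np.float64(193.5))]
-19.8 side [(np.float64(260.9), np.float64(246.6)), (np.float64(294.8), np.float64(224.3)), (np.float64(263.6), np.float64(204.0)), (np.float64(230.1), np.float64(223.6))]
-20.7 wrist [(np.float64(396.1), np.float64(218.1)), (np.float64(235.3), np.float64(218.0)), (np.float64(245.5), np.float64(360.9)), (np.float64(386.0), np.float64(361.0))]
-20.7 scene [(np.float64(376.2), np.float64(169.5)), (np.float64(345.1), np.float64(179.3)), (np.float64(361.9), np.float64(204.5)), (np.float64(394.1), np.float64(193.8))]
-20.7 side [(np.float64(260.6), np.float64(246.5)), (np.float64(294.9), np.float64(224.5)), (np.float64(264.2), np.float64(203.9)), (np.float64(230.4), np.float64(223.2))]
```

View pics/w1c.png

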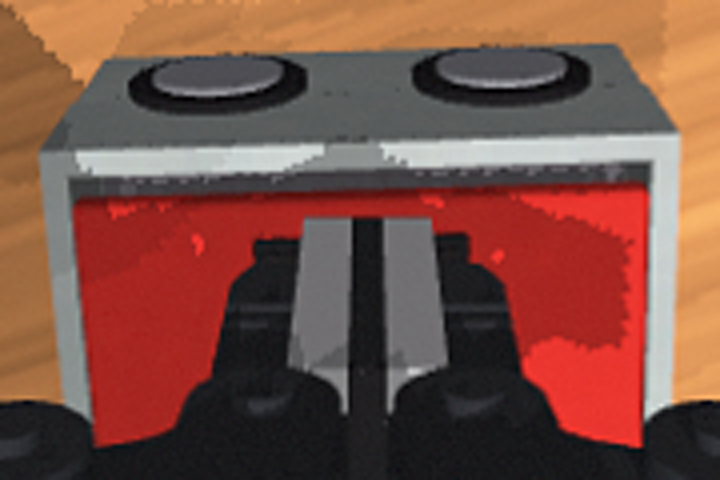

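>>> {"name": "play_rows", "arguments": {
  "rows": [
    [[0,-2,0],0,0],
    [[1,-4.5,0],0,0],
    [[3,-6.1,0],0,0],
    [[5.5,-6.3,0],0,0],
    [[8,-6.3,0],0,0],
    [[10,-6.3,0],0,0],
    [[11.5,-6.3,0],0,0],
    [[12.4,-6.3,0],0,0],
    [[12.4,-6.3,0],0,0],
    [[12.4,-6.3,0],0,0]
  ]
}}

```text
time: 2.32
ee_pos: [0.5518, 0.2246, 0.1078]
tcp_rot: [-29.9, 90.0, 39.5]
wrist_force: [0.5, 0.1, 0.5]
opening: 0.0
```

Run:
```python
from h import *
rel([.551,.224,.083])
p,d=bot.camera("side");cv2.imwrite("pics/s2.png",cv2.resize(p[170:280,200:340],None,fx=5,fy=5,interpolation=cv2.INTER_CUBIC))
p,d=bot.camera("wrist");cv2.imwrite("pics/w2.png",p)
```

```text
t 2.3167 p [0.5518 0.2246 0.1078] f [0.45 0.07 0.45] open 0.0
axes
 [[ 0.     0.    -1.   ]
 [-0.936  0.353 -0.   ]
 [ 0.353  0.936  0.   ]]
shift cm [ 2.48  0.05 -0.08]
```

View pics/s2.png

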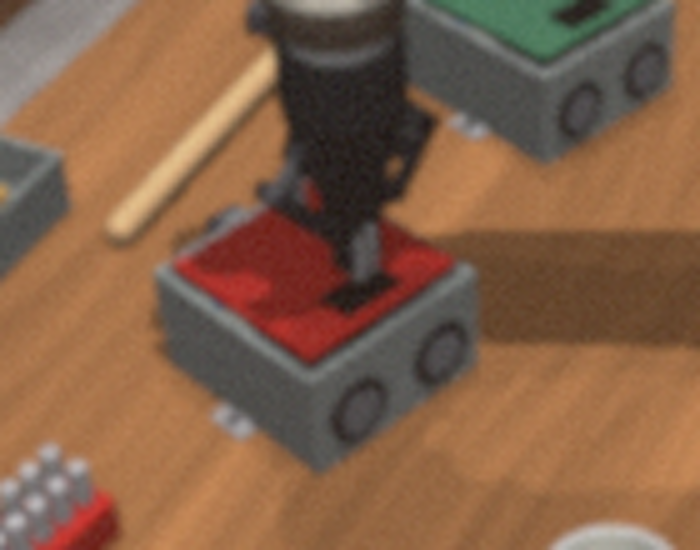

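View pics/w2.png

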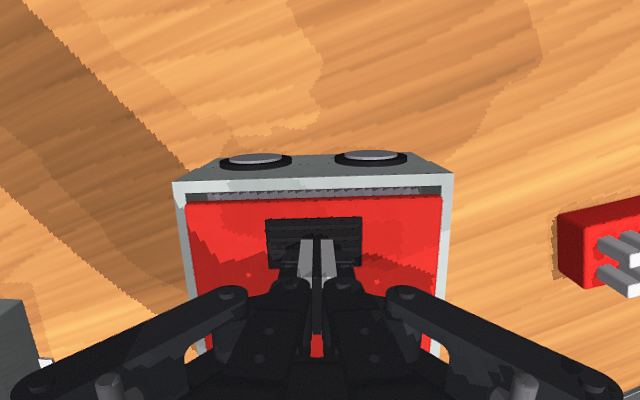

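The wrist view shows the pad spanning columns 265–362 and rows 218–268. The fingertips are over it.

Run:
```python
from h import *
o=bot.get_obs();C=cam("wrist",o)
for u,v in[(266,219),(361,218),(362,267),(268,268),(314,243)]:print(onz(C,u,v,.092).round(4))
print(proj(C,o["ee_pos"]),proj(C,[*o["ee_pos"][:2],.092]))
```

```text
[0.5317 0.2068 0.092 ]
[0.5471 0.2488 0.092 ]
[0.5713 0.2411 0.092 ]
[0.5554 0.1978 0.092 ]
[0.5511 0.2236 0.092 ]
(np.float64(316.9988117923788), np.float64(259.81781277320664)) (np.float64(316.9332705374253), np.float64(244.9041579138937))
```

>>> {"name": "play_rows", "arguments": {
  "rows": [
    [[0.5,0,0],0,0],
    [[1.0,0,0],0,0],
    [[1.4,0,0],0,0],
    [[1.6,0,0],0,0],
    [[1.8,0,0],0,0],
    [[2.0,0,0],0,0],
    [[2.1,0,0],0,0],
    [[2.2,0,0],0,0],
    [[2.3,0,0],0,0],
    [[2.3,0,0],0,0]
  ]
}}

```text
time: 3.25
ee_pos: [0.5521, 0.2241, 0.0842]
tcp_rot: [22.7, 90.0, 92.0]
wrist_force: [-2.2, -0.2, 2.9]
opening: -0.0001
```

>>> {"name": "play_rows", "arguments": {
  "rows": [
    [[0.05,0,0],0,0],
    [[0.1,0,0],0,0],
    [[0.15,0,0],0,0],
    [[0.15,0,0],0,0],
    [[0.15,0,0],0,0]
  ]
}}

```text
time: 3.67
ee_pos: [0.5521, 0.2242, 0.0837]
tcp_rot: [-37.1, 90.0, 32.2]
wrist_force: [-4.0, -0.5, 7.4]
opening: 0.0003
```

>>> {"name": "play_rows", "arguments": {
  "rows": [
    [[0.05,0,0],0,0],
    [[0.1,0,0],0,0],
    [[0.1,0,0],0,0],
    [[-1.5,0.5,0],0,0],
    [[-5,3,0],0,0],
    [[-8.5,5.5,0],0,0],
    [[-12,8,0],0,0],
    [[-15,10,0],0,0],
    [[-17,11,0],0,0],
    [[-17,11,0],0,0],
    [[-17,11,0],0,0]
  ]
}}

```text
time: 4.58
ee_pos: [0.4496, 0.2636, 0.2539]
tcp_rot: [-46.0, 89.8, 23.3]
wrist_force: [0.6, -0.4, -0.1]
opening: 0.0002
```

>>> {"name": "play_rows", "arguments": {
  "rows": [
    [[0,0,0],0,0],
    [[0,0,0],0,0],
    [[0,0,0],0,0],
    [[0,0,0],0,0],
    [[0,0,0],0,0],
    [[0,0,0],0,0],
    [[0,0,0],0,0],
    [[0,0,0],0,0],
    [[0,0,0],0,0],
    [[0,0,0],0,0],
    [[0,0,0],0,0],
    [[0,0,0],0,0]
  ]
}}

```text
time: 5.58
ee_pos: [0.4492, 0.2631, 0.2528]
tcp_rot: [-46.5, 90.0, 22.8]
wrist_force: [0.1, -0.1, 0.5]
opening: 0.0003
```

Run:
```python
from h import *
rel([.570,.217,.1])
p,d=bot.camera("side");cv2.imwrite("pics/s3.png",cv2.resize(p[150:280,180:360],None,fx=4,fy=4,interpolation=cv2.INTER_CUBIC))
p,d=bot.camera("wrist");cv2.imwrite("pics/w3.png",p)
```

```text
t 5.5833 p [0.4492 0.2631 0.2528] f [ 0.06 -0.13  0.46] open 0.0003
axes
 [[ 0.     0.    -1.   ]
 [-0.935  0.354 -0.   ]
 [ 0.354  0.935  0.   ]]
shift cm [ 15.28 -12.93  -0.03]
```

View pics/s3.png

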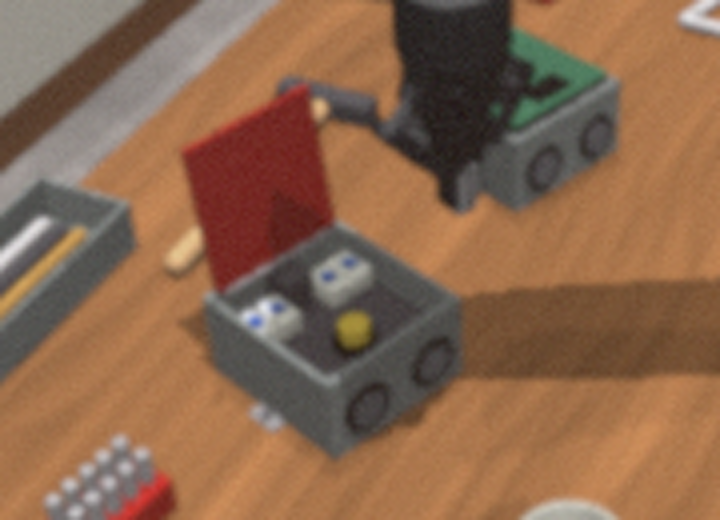

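View pics/w3.png

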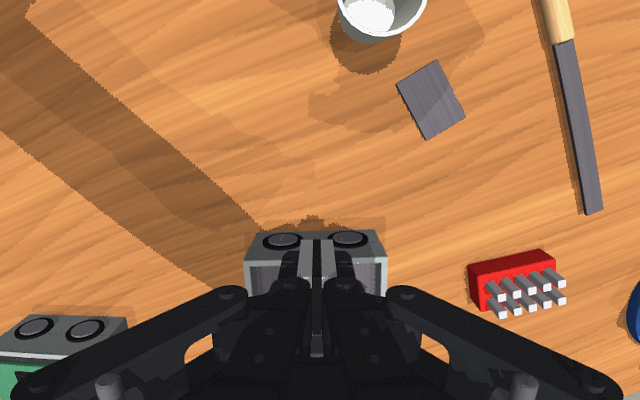

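The side view shows the lid standing open, with the yellow button at about (268,232) in full-image pixels. I'll wait the two seconds and check the button position.

>>> {"name": "play_rows", "arguments": {
  "rows": [
    [[0,0,0],0,0],
    [[0,0,0],0,0],
    [[0,0,0],0,0],
    [[0,0,0],0,0],
    [[0,0,0],0,0],
    [[0,0,0],0,0],
    [[0,0,0],0,0],
    [[0,0,0],0,0],
    [[0,0,0],0,0],
    [[0,0,0],0,0],
    [[0,0,0],0,0],
    [[0,0,0],0,0]
  ]
}}

```text
time: 6.68
ee_pos: [0.4492, 0.263, 0.2528]
tcp_rot: [145.2, 90.0, -145.6]
wrist_force: [0.5, 0.5, 0.5]
opening: -0.0001
```

>>> {"name": "play_rows", "arguments": {
  "rows": [
    [[0,0,0],0,0],
    [[0,0,0],0,0],
    [[0,0,0],0,0],
    [[0,0,0],0,0],
    [[0,0,0],0,0],
    [[0,0,0],0,0],
    [[0,0,0],0,0],
    [[0,0,0],0,0],
    [[0,0,0],0,0],
    [[0,0,0],0,0],
    [[0,0,0],0,0],
    [[0,0,0],0,0]
  ]
}}

```text
time: 7.68
ee_pos: [0.4492, 0.263, 0.2528]
tcp_rot: [132.7, 90.0, -158.0]
wrist_force: [1.1, 0.1, -0.3]
opening: -0.0
```

>>> {"name": "play_rows", "arguments": {
  "rows": [
    [[0,0,0],0,0],
    [[0,0,0],0,0],
    [[0,0,0],0,0],
    [[0,0,0],0,0],
    [[0,0,0],0,0],
    [[0,0,0],0,0],
    [[0,0,0],0,0],
    [[0,0,0],0,0],
    [[0,0,0],0,0],
    [[0,0,0],0,0]
  ]
}}

```text
time: 8.52
ee_pos: [0.4492, 0.263, 0.2528]
tcp_rot: [-35.8, 90.0, 33.5]
wrist_force: [1.0, 1.1, -0.1]
opening: -0.0001
```

Run:
```python
from h import *
p,d=bot.camera("side");cv2.imwrite("pics/s4.png",cv2.resize(p[150:280,180:360],None,fx=4,fy=4,interpolation=cv2.INTER_CUBIC))
D=cam("side");print(onz(D,180+353/4,150+328/4,.067), "pad calib check", onz(D,272.1,228,.092))
# lid angle from corners of open lid: predicted pixels for 1.75 / 1.6
ex=np.array([.939,-.344]);ey=np.array([.344,.939]);b=np.array([.5512,.2238])+.045*ex
for a in(1.75,1.6,1.4):
  L=[]
  for t in(.062,-.062):
    r=.132;h=b+.066*ex+t*ey
    q=h-r*np.cos(a)*ex;u,v=proj(D,[*q,.083+r*np.sin(a)]);L.append((round((u-180)*4),round((v-150)*4)))
  print(a,L)
rel([.570,.217,.1])
```

```text
[0.56371489 0.22257724 0.067     ] pad calib check [0.54670484 0.22541919 0.092     ]
1.75 [(174, 145), (301, 79)]
1.6 [(190, 153), (317, 86)]
1.4 [(211, 170), (339, 101)]
t 8.5667 p [0.4492 0.263  0.2528] f [-0.77  0.07  0.11] open -0.0
axes
 [[-0.    -0.    -1.   ]
 [-0.935  0.354  0.   ]
 [ 0.354  0.935 -0.   ]]
shift cm [ 15.28 -12.93  -0.03]
```

View pics/s4.png

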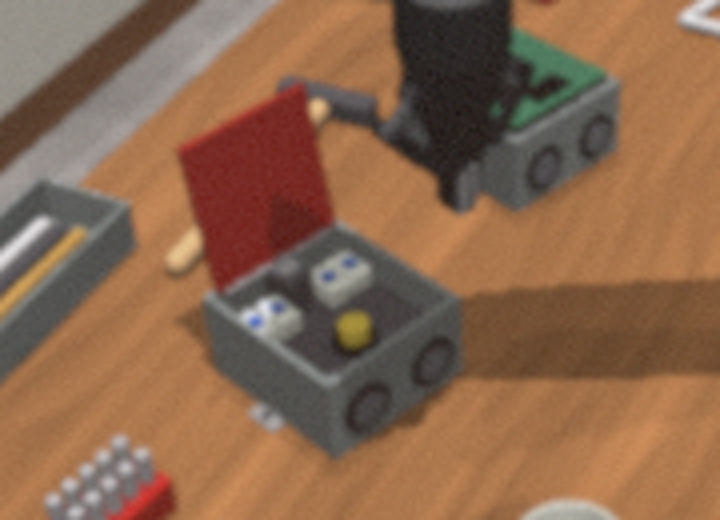

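Lid corners at about (180,150) and (303,87) in the crop match the predicted fully open angle (about 1.75 rad), and it has stayed open. I'm moving over the button.

>>> {"name": "play_rows", "arguments": {
  "rows": [
    [[0,-1.5,0],0,0],
    [[0,-4,0],0,0],
    [[0,-7,0],0,0],
    [[0,-10,0],0,0],
    [[1,-12,0],0,0],
    [[3,-12.9,0],0,0],
    [[6,-12.9,0],0,0],
    [[9,-12.9,0],0,0],
    [[12,-12.9,0],0,0],
    [[14.5,-12.9,0],0,0],
    [[16,-12.9,0],0,0],
    [[16,-12.9,0],0,0]
  ]
}}

```text
time: 9.57
ee_pos: [0.5685, 0.2162, 0.0885]
tcp_rot: [132.5, 89.7, -158.2]
wrist_force: [-0.3, -0.2, -1.2]
opening: 0.0
```

>>> {"name": "play_rows", "arguments": {
  "rows": [
    [[0,0,0],0,0],
    [[0.3,0,0],0,0],
    [[0.5,0,0],0,0],
    [[0.5,0,0],0,0]
  ]
}}

```text
time: 9.9
ee_pos: [0.5704, 0.2175, 0.0886]
tcp_rot: [-48.9, 89.9, 20.4]
wrist_force: [-0.1, 0.0, -0.6]
opening: 0.0004
```

Run:
```python
from h import *
rel([.570,.218,.069])
p,d=bot.camera("side");cv2.imwrite("pics/s5.png",cv2.resize(p[150:280,180:360],None,fx=4,fy=4,interpolation=cv2.INTER_CUBIC))
p,d=bot.camera("wrist");cv2.imwrite("pics/w5.png",p)
o=bot.get_obs();print(proj(cam("wrist",o),[*o["ee_pos"][:2],.069]))
```

```text
t 9.9 p [0.5704 0.2175 0.0886] f [-0.11  0.   -0.64] open 0.0004
axes
 [[ 0.001  0.    -1.   ]
 [-0.935  0.354 -0.001]
 [ 0.354  0.935  0.001]]
shift cm [1.96 0.05 0.03]
(np.float64(316.95051802329124), np.float64(242.75925474841122))
```

View pics/s5.png

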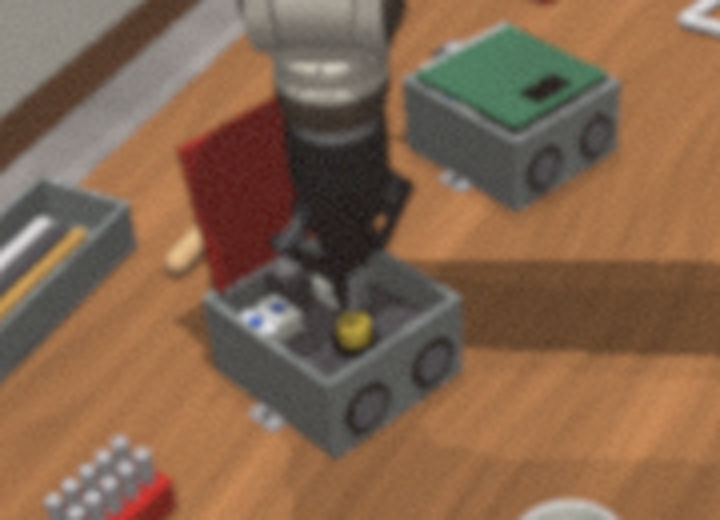

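View pics/w5.png

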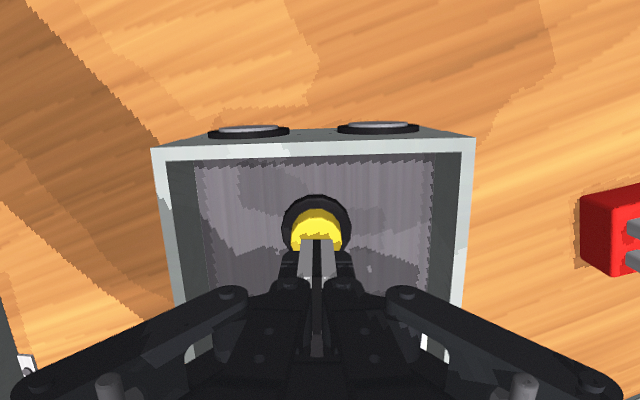

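The wrist view shows the button centred on column 317, with the fingertips above its middle. Pressing now.

>>> {"name": "play_rows", "arguments": {
  "rows": [
    [[0.5,0,0],0,0],
    [[1.1,0,0],0,0],
    [[1.5,0,0],0,0],
    [[1.8,0,0],0,0],
    [[2.0,0,0],0,0],
    [[2.2,0,0],0,0],
    [[2.4,0,0],0,0],
    [[2.5,0,0],0,0],
    [[2.6,0,0],0,0],
    [[2.65,0,0],0,0],
    [[2.65,0,0],0,0]
  ]
}}

```text
time: 10.92
ee_pos: [0.5698, 0.2174, 0.062]
tcp_rot: [-46.1, 90.0, 23.2]
wrist_force: [-3.6, -1.1, 5.2]
opening: 0.0002
```

>>> {"name": "play_rows", "arguments": {
  "rows": [
    [[0.05,0,0],0,0],
    [[0.1,0,0],0,0],
    [[0.15,0,0],0,0],
    [[0.15,0,0],0,0],
    [[0.15,0,0],0,0]
  ]
}}

```text
time: 11.33
ee_pos: [0.5699, 0.2174, 0.0618]
tcp_rot: [-46.3, 89.9, 23.0]
wrist_force: [-7.4, -2.8, 15.3]
opening: -0.0003
```

Firm stop, with 15 N at 61.8 mm. Now I draw back straight up, then towards the robot.

>>> {"name": "play_rows", "arguments": {
  "rows": [
    [[-0.5,0,0],0,0],
    [[-2,0,0],0,0],
    [[-5,0,0],0,0],
    [[-8,0,0],0,0],
    [[-11,0.5,0],0,0],
    [[-14,2,0],0,0],
    [[-17,4.5,0],0,0],
    [[-19,8,0],0,0],
    [[-19,11,0],0,0],
    [[-19,13,0],0,0],
    [[-19,13,0],0,0],
    [[-19,13,0],0,0]
  ]
}}

```text
time: 12.33
ee_pos: [0.4479, 0.2639, 0.2503]
tcp_rot: [-44.5, 89.9, 24.9]
wrist_force: [-0.1, -0.1, -0.4]
opening: -0.0003
```

Run:
```python
from h import *
p,d=bot.camera("side");cv2.imwrite("pics/s6.png",cv2.resize(p[150:280,180:360],None,fx=4,fy=4,interpolation=cv2.INTER_CUBIC))
p,d=bot.camera("scene");cv2.imwrite("pics/c6.png",p)
rel([.57,.217,.1])
```

```text
t 12.4333 p [0.4488 0.2633 0.2496] f [ 0.42  0.36 -0.47] open -0.0004
axes
 [[ 0.    -0.    -1.   ]
 [-0.935  0.354 -0.   ]
 [ 0.354  0.935  0.   ]]
shift cm [ 14.96 -12.97  -0.04]
```

View pics/s6.png

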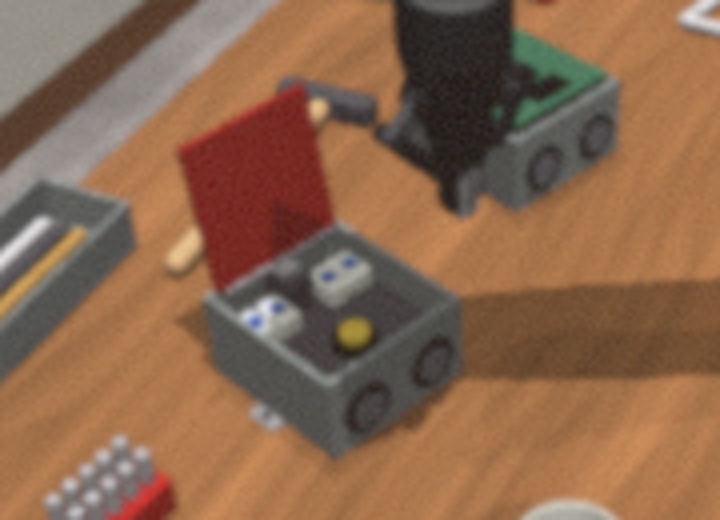

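View pics/c6.png

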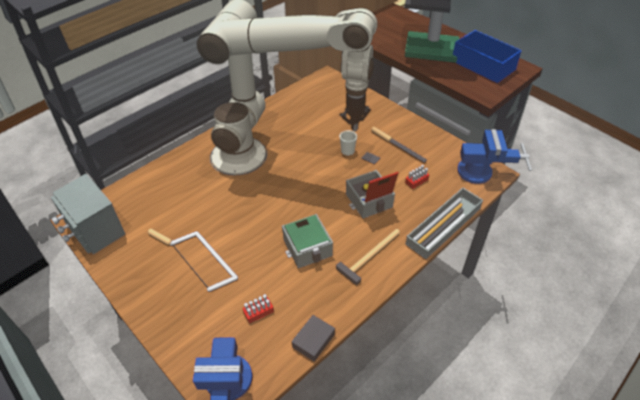

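The side view shows the button at (353,333), visibly lower than before. The lid corners are unchanged, the green lid is shut, and the loose things look undisturbed.

```bash
python3 -c "
from workcell import bot
print(bot.job_done())"
```

```text
the job is handed in; nothing more can be done
None
```

The red supply is reset, and I handed the job in at about 12.4 s of the 48 s allowed. No verdict was reported.

- **Opening the lid:** I pressed the pad with closed fingers down to about 84 mm, where it stopped firmly; the last reading there was 7.4 N. I then pulled back quickly. The lid sprang open by itself and I kept off it for about 4 s. In the side image its corners matched the predicted fully open angle (about 1.75 rad) to within a few millimetres.
- **Pressing the button:** I pressed the yellow button to its firm stop, with the fingertips at 61.8 mm (about 7 mm of travel) and 15 N. I then drew back to about 250 mm up, on the robot side of the box.
- **Last checks:** In the images the red lid is still open, the button is visibly lower, the green lid is shut and the loose things look unmoved. The wrist force is back to about zero. I had no direct reading of the lid or button joints, so those two rest on the images and the fingertip position.

The one disagreement was between cameras: the side camera placed the pad and button about 5 mm from the wrist camera's estimate. I used the wrist camera's position for the pad and derived the button's from it. Both presses met their stops at the expected heights.

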